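# Close the dowel tin with its inner lid and take the outer cover off

## Robot

A 6-joint arm with a two-finger parallel gripper is mounted at the origin on the work surface. World frame = base frame: x ahead of the robot, y to its left, z up, the work surface at z = 0. Lengths are in m, angles in rad, forces in N, time in s.
With the tool pointing down it reaches from about 0.3 to 0.825 m from the base axis. Payload 5.4 kg.
Tool frame: the origin (TCP) lies between the finger pads; the fingertips stand 11 mm ahead of it and the grasp point (between the pads) lies 8 mm behind it; z points along the fingers, y is the line along which they close (so a half turn about z gives the same grasp; the last joint's range is limited). The gripper opens to 92 mm and grips with 3 to 60 N. Pads are 20 mm wide; open, the fingers measure 128 mm over their backs; the gripper's body (75 mm by 189 mm) begins 69 mm behind the grasp point.
Start: joints at [1.034, 0.158, 1.597, -0, 1.386, -0.21], TCP at [0.185, 0.545, 0.226] pointing down, gripper open.
Joint ranges: [-2.91, 2.91], [-0.94, 2.29], [0.18, 2.7], [-1.29, 4.43], [0.17, 2.64], [-3, 3]. Speed limits (rad/s): [2.57, 2.57, 3.14, 3.14, 3.14, 3.14].

## Interface

Orientations are given as a rotation vector (axis times angle).
In Python, from station import get_obs, read_camera, camera_params, job_done, spot_in, mark_of gives the robot as it stands.
- The arm moves only by the shell command python3 -m inch 'ROWS' [FORCE]. ROWS is JSON, a list of rows, each an object of numbers: "gripper": the opening, from 0 (shut) to 1 (fully open); "dx", "dy", "dz": the shift along the tool's x, y, z in m; "ax", "ay", "az": the turn, a rotation vector about the tool's x, y, z in rad. In form: [{"gripper": .., "dx": .., "dy": .., "dz": .., "ax": .., "ay": .., "az": ..}, ...]. A call has 1 to 20 rows; each row shifts and turns the commanded pose from where the row before left it, along the tool's axes as they then stand; what a row does not reach is not made up. A row lasts 1/10 s, in which the tool goes at most 50 mm and 8.59 degrees, less where a joint would pass 70% of its speed; a pose out of reach is approached as far as the arm can. A call is refused whole if a number of a shift passes 0.05 or a number of a turn 0.15, either way. A call with a gripper value outside its range is refused whole. The fingers move at their own pace and stop on an object; FORCE is the grip in N (left out, the last holds). Time passes only in rows, so rows that do not move let the fingers close. It gives the time, the measured TCP pose, the force, the opening and the grip force at its end, in the units of the state.
- get_obs(): the state, without advancing time (a new reading comes with each control period).
- read_camera(name): name is "side" or "top"; returns the picture (384x512x3 uint8, red, green, blue); there is no depth.
- camera_params(name): a dict with "fx", "fy", "cx", "cy" (pixels), "extrinsics" (4x4, takes a point from world to camera coordinates). Camera axes: x right, y up, looking along -z (the intrinsics and any distortion apply to the point x, -y, -z); pixel columns grow to the right and rows downward; lengths in m; the calibration is good to about 2 mm. A picture is of the moment at which its call begins. camera_params takes no time and is no camera call.
- job_done(): hands the job in; it is judged then, once.
Trained networks look in the newest picture that a camera, given by its name, has taken for a name from the list of things; names that differ only in an ending like _2 or _b are one class to them, and where a whole thing is asked for, a point or a joint stands for the part that bears it (a point fixed in the world has none). Each returns a list of dicts, best first, with "score" (0 to 1); they miss things now and then, are a little off and sometimes report something else, mostly with a low value. They report only what shows in the picture. A call takes as long as a camera call.
- spot_in(camera, name): "box" ([left, top, right, bottom] in pixels, round what is visible of it).
- mark_of(camera, name): "centre" ([row, column] in pixels: a listed point, or the origin of a listed thing).
The state is a dict: "time": time; "q": joint angles; "qvel": joint speeds; "tau": joint torques, N m; "eef_pos": TCP position; "tcp_rot": TCP orientation; "contact_force": force on the tool from outside, world axes, zero at the start; "ft_torque": the same for the moment, N m; "finger_gap": finger opening in m; "gripper_force": force on a finger pad.
Only numpy, scipy, OpenCV 4.12 (cv2) and the standard library are available. Lean on these libraries where they do the work, as an engineer would, in place of code of your own. Each camera call takes 0.05 s, during which the arm holds its last target. There are 200 camera calls.

## Task

Carry the locked, nested pair of lids over to the green dowel tin and lower it squarely (do not drop it) until the inner lid is fully home in the mouth. Then turn the yellow clamp knob clockwise to its stop, in line with the slot, to free the red outer cover, and lift the outer cover alone off the knob, at least 10 cm above where it sat, with the inner lid left fully seated in the tin. Finish while still holding the outer cover up in the gripper, level and over the tin, and leave the other things on the bench where they are.

Things in the scene. Friction and masses are not known exactly. Their poses are not given: they have to be found in the camera images.
- tin_mouth (a point): Centre of the open mouth, at rim height, of the green rectangular tin, fixed in a low wooden cradle. Outside it is 120 mm long (x axis) by 100 mm wide (y axis), 80 mm high, walls 4 mm: the mouth is 112 x 92 mm. z is up. The dowels inside stay clear of the lid. The lids fit either way round (half a turn in yaw).
- rest: Plywood board 140 x 120 x 12 mm, fixed to the bench, on which the nested lid set starts; origin at the centre of its underside.
- inner_lid_knob (a point): Centre of the yellow clamp knob on the inner lid; axes of the inner lid (they do not turn with the knob). The knob is an upright blade 34 mm long, 8 thick, 26 high (13 mm above and below this point), 2 mm clear of the black collar under it. When seated this point is 47 mm above the tin's rim. Lifted by the knob or by the collar, the locked pair comes up together.
- knob (a joint): Turn of the knob on the inner lid, rad, counter-clockwise from above. 0 (hard stop): blade along the lid's x axis, in line with the slot, the outer lid lifts over it (passes within about 0.1 of 0). 1.2 to 1.5 (stop): blade across the slot, outer lid locked on. Starts locked; stays where left (friction about 0.04 N m).
- outer_lid_collar (a point): Centre (half-way up) of the black collar on the outer lid; axes of the outer lid, x along its length, z up. The collar is a frame 60 mm (x) by 36 mm (y), 22 mm high, round a slot 44 (x) by 20 mm (y); grip it across its 36 mm. The red plate's top is 11 mm below this point. Nested, it is 26 mm below inner_lid_knob; seated on the tin, 21 mm above the rim.
- sanding_block: Bystander: cork block 50 x 35 x 28 mm, lying between the tin and the lids; origin at the centre of its underside.
- setup_block: Bystander: brass block 40 x 40 x 25 mm, between the tin and the lids; origin at the centre of its underside.
- glue_bottle: Bystander: yellow bottle, 60 mm diameter, 140 mm high, to the left; origin at the centre of its underside.
- mallet: Bystander: hammer lying on the left; origin on its underside.
- screwdriver: Bystander: screwdriver lying between the tin and the lids; origin on its underside.
- screw_cup: Bystander: blue cup, 72 mm diameter, 70 mm high, to the right; origin at the centre of its underside.
- wax_jar: Bystander: amber jar, 70 mm diameter, 75 mm high, to the right; origin at the centre of its underside.
- inner_lid: Inner lid, loose, about 0.3 kg; origin at the centre of its underside, 63 mm below inner_lid_knob. A black plug 107 (x) x 87 mm (y), 16 mm deep (lower 8 mm only 101 x 81), under an aluminium flange 128 x 108 x 6 mm that lies on the tin's rim when home. A 10 mm stem rises through the outer lid's slot to the knob.
- outer_lid: Red outer lid, loose, about 0.3 kg; origin at the centre of its plate's underside, 15 mm below outer_lid_collar. 139 (x) x 119 mm (y), plate 4 mm thick, skirt to 14 mm below the plate; it lies on the inner lid's flange, with 2.5 mm play round it. The skirt clears the knob once raised 70 mm.
- tin: The tin as a body, fixed; origin at the centre of its underside, 80 mm below tin_mouth, same axes.

How it is judged:
On the way, in this order (a step that is already met when the one before it is completed fails the run):
1. both lids, still locked together, are lowered onto the tin and the inner lid is fully home in its mouth (x of inner_lid_knob in the frame of tin_mouth between -0.005 and 0.005 m and y of inner_lid_knob in the frame of tin_mouth between -0.005 and 0.005 m and z of inner_lid_knob in the frame of tin_mouth between 0.043 and 0.05 m and angle between the x axis of inner_lid_knob and the x axis of tin_mouth, either way round below 0.1 rad and angle between inner_lid_knob's own z axis and vertical below 0.05 rad and horizontal distance between outer_lid_collar and inner_lid_knob below 0.008 m and z of outer_lid_collar in the frame of tin_mouth between 0.016 and 0.025 m and value of joint knob above 1 rad), for 0.2 s.
2. the clamp knob is turned in line with the slot while both lids stay in place (x of inner_lid_knob in the frame of tin_mouth between -0.005 and 0.005 m and y of inner_lid_knob in the frame of tin_mouth between -0.005 and 0.005 m and z of inner_lid_knob in the frame of tin_mouth between 0.043 and 0.05 m and angle between the x axis of inner_lid_knob and the x axis of tin_mouth, either way round below 0.1 rad and angle between inner_lid_knob's own z axis and vertical below 0.05 rad and horizontal distance between outer_lid_collar and inner_lid_knob below 0.008 m and z of outer_lid_collar in the frame of tin_mouth between 0.016 and 0.025 m and value of joint knob below 0.2 rad), for 0.2 s.
At the end, for the whole second after the job is handed in: Inner lid fully seated (within 5 mm and 0.1 rad of the mouth, flange on the rim to 4 mm), untouched by the gripper; outer lid held still in the gripper, 90 mm or more above where it sat, within 60 mm of the tin's centre, within 15 degrees of level, touching neither inner lid nor tin (x of inner_lid_knob in the frame of tin_mouth between -0.005 and 0.005 m and y of inner_lid_knob in the frame of tin_mouth between -0.005 and 0.005 m and z of inner_lid_knob in the frame of tin_mouth between 0.043 and 0.05 m and angle between the x axis of inner_lid_knob and the x axis of tin_mouth, either way round below 0.1 rad and angle between inner_lid_knob's own z axis and vertical below 0.05 rad and x of outer_lid_collar in the frame of tin_mouth between -0.06 and 0.06 m and y of outer_lid_collar in the frame of tin_mouth between -0.06 and 0.06 m and z of outer_lid_collar in the frame of tin_mouth above 0.111 m and angle between outer_lid_collar's own z axis and vertical below 0.26 rad and contact force between the fingers and outer_lid above 1 N and contact force between each of outer_lid, the fingers and inner_lid below 0.05 N and contact force between outer_lid and tin below 0.05 N and linear speed of outer_lid below 0.03 m/s and linear speed of inner_lid below 0.02 m/s); the arm keeps its last pose, push and grip.
It fails at once if the lids are let go above the tin and dropped in (horizontal distance between inner_lid_knob and tin_mouth below 0.04 m and z of inner_lid_knob in the frame of tin_mouth above 0.057 m and contact force between the fingers and inner_lid below 0.05 N and contact force between the fingers and outer_lid below 0.05 N).
It fails at once if the outer lid is taken off while the inner lid is not seated in the tin (z of outer_lid_collar in the frame of inner_lid_knob above 0.02 m and not (x of inner_lid_knob in the frame of tin_mouth between -0.005 and 0.005 m and y of inner_lid_knob in the frame of tin_mouth between -0.005 and 0.005 m and z of inner_lid_knob in the frame of tin_mouth between 0.043 and 0.05 m and angle between the x axis of inner_lid_knob and the x axis of tin_mouth, either way round below 0.1 rad and angle between inner_lid_knob's own z axis and vertical below 0.05 rad)).
It fails at once if a bystander is pushed away (more than 30 mm) (distance of any of sanding_block, setup_block, glue_bottle, mallet, screwdriver, screw_cup, wax_jar from where it was at the start of the episode above 0.03 m).
It also fails if it takes over 58 s, if anything falls off the work surface, if the arm or the gripper's body presses on something with over 40 N, if the wrist force passes 120 N, or if a joint passes its speed limit or range.

## Working session

There is one attempt and no reset: what is moved stays moved. The work goes in short steps, Python scripts to look and compute and a shell command to move; the robot and the scene stay as the last step left them, time stands still between calls to the robot, and variables do not carry over. Pictures are saved under pics/ and viewed, at most 10 in all, crops included, and the job is handed in when it is done.

```bash
mkdir -p pics; ls; cat > h.py <<'E'
import numpy as np, cv2
from station import *
from scipy.spatial.transform import Rotation as R
def ray(cam,rc):
    p=camera_params(cam);E=np.array(p["extrinsics"])
    K=np.array([[p["fx"],0,p["cx"]],[0,p["fy"],p["cy"]],[0,0,1.]])
    d=np.array(p.get("distortion",p.get("dist",np.zeros(5))),float)
    u=cv2.undistortPoints(np.array([[[rc[1],rc[0]]]],float),K,d)[0,0]
    c=E[:3,:3].T@np.array([u[0],-u[1],-1]); o=-E[:3,:3].T@E[:3,3]
    return o,c/np.linalg.norm(c)
def at_z(cam,rc,z):
    o,d=ray(cam,rc); return o+d*(z-o[2])/d[2]
def tri(r1,r2):
    (o1,d1),(o2,d2)=r1,r2
    s=np.linalg.lstsq(np.c_[d1,-d2],o2-o1,rcond=None)[0]
    a,b=o1+s[0]*d1,o2+s[1]*d2
    return (a+b)/2,np.linalg.norm(a-b)
def snap(cam,name=None):
    im=read_camera(cam)
    if name: cv2.imwrite(f"pics/{name}.png",im[:,:,::-1])
    return im
E
python3 - <<'E'
from h import *
o=get_obs();print(o)
for c in("top","side"):
    print(c,camera_params(c)); snap(c,c+"0")
M={}
for n in ["tin_mouth","inner_lid_knob","outer_lid_collar","rest","inner_lid","outer_lid","tin"]:
    for c in("top","side"):
        m=mark_of(c,n); print(n,c,[(np.round(x["centre"],1),round(x["score"],2)) for x in m[:2]])
        if m: M[c,n]=m[0]["centre"]
    if ("top",n) in M and ("side",n) in M:print(n,tri(ray("top",M["top",n]),ray("side",M["side",n])))
E
```

```text
pics
{'time': 0.0, 'q': array([ 1.03387337e+00,  1.59036110e-01,  1.59819554e+00, -3.68948038e-05,
        1.38618707e+00, -2.10108615e-01]), 'qvel': array([ 0.00272693, -0.00075598,  0.00129996,  0.00046118, -0.00118105,
       -0.00014109]), 'tau': array([ 2.73204478e-04, -3.85551381e+01, -3.22110236e+01,  7.02689728e-02,
        3.75814678e-02, -1.25947208e-04]), 'eef_pos': array([0.1843175 , 0.54403393, 0.22464454]), 'tcp_rot': array([-5.10963568e-01, -3.09911912e+00,  2.69084833e-03]), 'contact_force': array([-0.2924573 , -0.86541247, -0.17700494]), 'ft_torque': array([-0.00114507,  0.0141668 ,  0.04069855]), 'gripper_force': 0.0, 'finger_gap': 0.09179499045813139}
top {'fx': 363.73575946398427, 'fy': 363.73575946398427, 'cx': 255.22735600245306, 'cy': 192.20729100456163, 'extrinsics': array([[ 0.00347034, -0.99998611, -0.00396781, -0.01869759],
       [ 0.98120955,  0.00263967,  0.19292706, -0.58210783],
       [-0.19291391, -0.00456278,  0.98120508, -1.14780584],
       [ 0.        ,  0.        ,  0.        ,  1.        ]])}
side {'fx': 403.7867934496544, 'fy': 403.78679344965
[... 766 characters left out ...]
lar side [(array([154.1, 237.4]), 0.68)]
outer_lid_collar (array([0.57291537, 0.26169641, 0.04688128]), np.float64(0.0015341141394045858))
rest top []
rest side [(array([164.1, 235.7]), 0.53), (array([143.7, 233.1]), 0.28)]
inner_lid top [(array([201.7, 175. ]), 0.66)]
inner_lid side []
outer_lid top [(array([200.8, 175.6]), 0.97), (array([196.3, 171.7]), 0.48)]
outer_lid side [(array([155.4, 234.7]), 0.91), (array([152.4, 234.5]), 0.54)]
outer_lid (array([0.55783295, 0.24693745, 0.0500044 ]), np.float64(0.00817356824692685))
tin top [(array([214.7, 310.9]), 0.83)]
tin side [(array([257.1, 254. ]), 0.85)]
tin (array([ 0.51796223, -0.20830693, -0.00255791]), np.float64(0.0046754767728823185))
```

```bash
python3 -c "
import cv2
a=cv2.imread('pics/top0.png');b=cv2.imread('pics/side0.png')
cv2.imwrite('pics/top0b.png',cv2.resize(a,(800,600),interpolation=cv2.INTER_CUBIC))
l=cv2.resize(a[155:245,125:225],(400,360),interpolation=cv2.INTER_CUBIC);t=cv2.resize(a[165:255,265:365],(400,360),interpolation=cv2.INTER_CUBIC)
import numpy as np
cv2.imwrite('pics/crop0.png',np.hstack([l,t]))"
```

```text
(no output)
```

View pics/top0b.png

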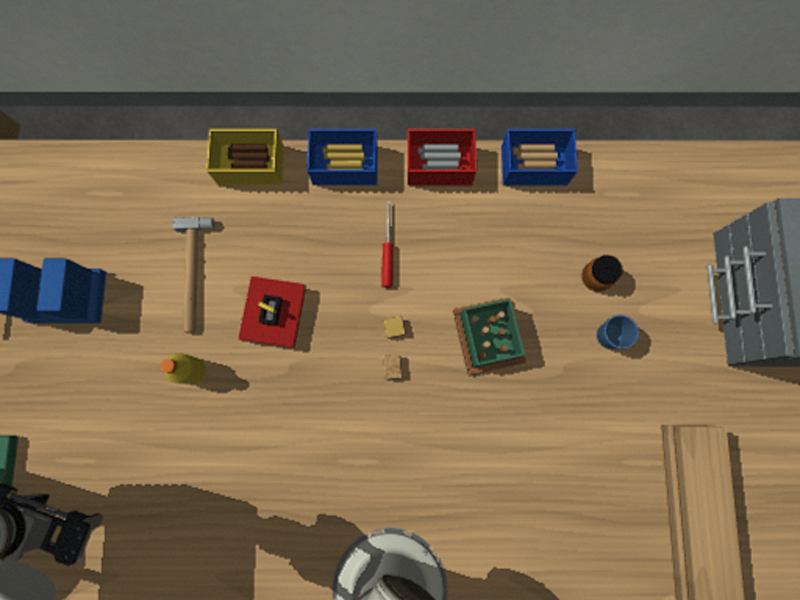

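View pics/crop0.png

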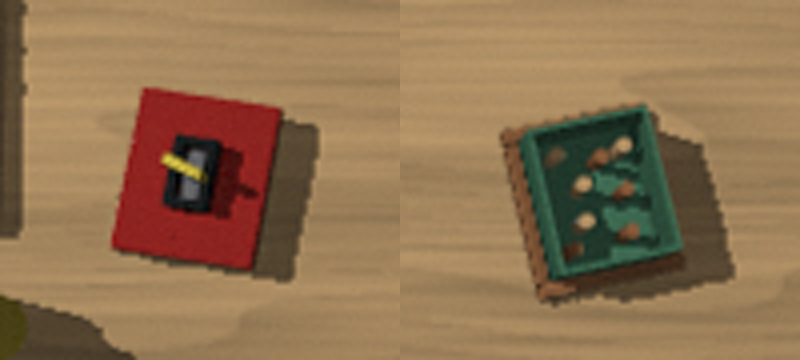

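View pics/side0.png

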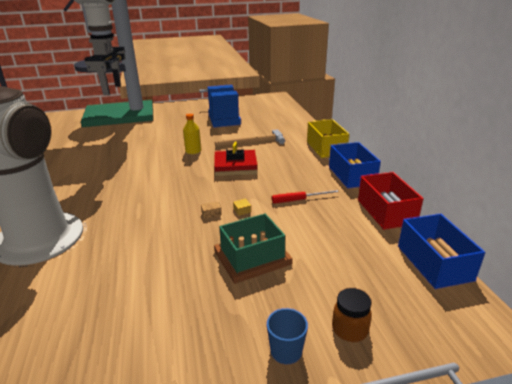

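The top picture shows the lid set at about (row 198, col 173) with the knob blade crossing the slot, and the tin at (213, 314). Both are yawed a little. The side view agrees, so I'll fit the outlines of both to known dimensions.

```bash
cat >> h.py <<'E'
from scipy.optimize import minimize
S=6
def proj(cam,P):
    p=camera_params(cam);E=np.array(p["extrinsics"])
    q=P@E[:3,:3].T+E[:3,3]; return np.c_[p["cx"]+p["fx"]*q[:,0]/-q[:,2], p["cy"]-p["fy"]*q[:,1]/-q[:,2]]
def hullmask(im,color,roi):
    hsv=cv2.cvtColor(im,cv2.COLOR_RGB2HSV)
    if color=="red": m=((hsv[...,0]<6)|(hsv[...,0]>174))&(hsv[...,1]>150)&(hsv[...,2]>50)
    else: m=(hsv[...,0]>65)&(hsv[...,0]<92)&(hsv[...,1]>80)
    r=np.zeros(m.shape,np.uint8); l,t,a,b=roi; r[t:b,l:a]=m[t:b,l:a]
    n,lab,st,_=cv2.connectedComponentsWithStats(r); k=1+st[1:,4].argmax()
    r=cv2.resize((lab==k).astype(np.uint8)*255,None,fx=S,fy=S,interpolation=cv2.INTER_LINEAR)>127
    h=cv2.convexHull(cv2.findContours(r.astype(np.uint8),0,1)[0][0]) if 0 else cv2.convexHull(np.argwhere(r)[:,::-1].astype(np.int32))
    o=np.zeros(r.shape,np.uint8); cv2.fillConvexPoly(o,h,1); return o
def boxmask(cam,x,y,yaw,zt,zb,L,W,shape):
    c,s=np.cos(yaw),np.sin(yaw)
    P=np.array([[x+c*a*L/2-s*b*W/2,y+s*a*L/2+c*b*W/2,z] for a in(-1,1) for b in(-1,1) for z in(zt,zb)])
    h=cv2.convexHull(((proj(cam,P)+.5)*S*16).astype(np.int32)); o=np.zeros(shape,np.uint8); cv2.fillConvexPoly(o,h,1,shift=4); return o
def fit(masks,L,W,x0,zb_fixed=None):
    def cost(v):
        zb=v[3]-zb_fixed if zb_fixed else v[4]
        return sum((boxmask(c,v[0],v[1],v[2],v[3],zb,L,W,m.shape)!=m).mean()*1e4*(1) for c,m in masks.items())
    x0=np.array(x0,float); st=np.array([.012,.012,.1,.01,.01])[:len(x0)]
    for k in range(3):
        r=minimize(cost,x0,method="Nelder-Mead",options=dict(initial_simplex=np.vstack([x0]+[x0+st*e for e in np.eye(len(x0))]),maxiter=250)); x0=r.x; st=-st/2
    return r.x,r.fun,{c:int(m.sum()/S/S) for c,m in masks.items()}
E
python3 - <<'E'
from h import *
I={c:cv2.imread(f"pics/{c}0.png")[:,:,::-1].copy() for c in("top","side")}
rt={"top":(140,165,205,235),"side":(208,140,265,176)}; tt={"top":(275,180,350,250),"side":(205,205,300,280)}
mr={c:hullmask(I[c],"red",rt[c]) for c in I}; mt={c:hullmask(I[c],"green",tt[c]) for c in I}
np.set_printoptions(precision=4,suppress=True)
for sub in (["top","side"],["top"]):
    print("lid",fit({c:mr[c] for c in sub},.139,.119,[.56,.255,-.1]+[.038],.018))
    print("tin",fit({c:mt[c] for c in sub},.120,.100,[.51,-.207,.2,.088,.02]))
E
```

```text
lid (array([ 0.5629,  0.2582, -0.1526,  0.0385]), np.float64(3.3032452618634256), {'top': 1521, 'side': 836})
tin (array([ 0.5143, -0.2103,  0.2065,  0.077 ,  0.0181]), np.float64(5.329273365162036), {'top': 1287, 'side': 2683})
lid (array([ 0.5624,  0.2575, -0.1485,  0.0414]), np.float64(0.9310687029803241), {'top': 1521})
tin (array([ 0.5131, -0.2095,  0.22  ,  0.0858,  0.0246]), np.float64(1.5470716688368056), {'top': 1287})
```

```bash
cat >> h.py <<'E'
np.set_printoptions(precision=4,suppress=True)
def go(x,y,z,yaw):
    "tool-frame shift (before turning) and turn so that tool y lies at world yaw (mod pi), tool pointing down"
    o=get_obs();Rm=R.from_rotvec(o["tcp_rot"]).as_matrix()
    d=Rm.T@(np.array([x,y,z])-o["eef_pos"])
    a=np.arctan2(Rm[1,1],Rm[0,1]); w=(yaw-a+np.pi/2)%np.pi-np.pi/2
    tilt=Rm.T@np.cross(Rm[:,2],[0,0,-1])
    print("t",round(o["time"],2),"tcp",o["eef_pos"],"yaw_y",round(a,4),"q",o["q"],"F",o["contact_force"],"gap",round(o["finger_gap"],4)); print("dxyz",d,"az",round(-w,4),"tilt fix",tilt[:2])
E
python3 -c "
from h import *
go(.563,.258,.20,-.152+np.pi/2)"
```

```text
t 0.8 tcp [0.1846 0.5446 0.2256] yaw_y 1.244 q [ 1.0339  0.1584  1.597   0.      1.3862 -0.2101] F [ 0.1383  0.2735 -0.0991] gap 0.0921
dxyz [-0.4504 -0.1499  0.0256] az -0.1748 tilt fix [0.0001 0.    ]
```

```bash
python3 -m inch '[{"dx":-0.028,"dy":-0.0094,"dz":0.0016},{"dx":-0.028,"dy":-0.0094,"dz":0.0016},{"dx":-0.028,"dy":-0.0094,"dz":0.0016},{"dx":-0.028,"dy":-0.0094,"dz":0.0016},{"dx":-0.028,"dy":-0.0094,"dz":0.0016},{"dx":-0.028,"dy":-0.0094,"dz":0.0016},{"dx":-0.028,"dy":-0.0094,"dz":0.0016},{"dx":-0.028,"dy":-0.0094,"dz":0.0016},{"dx":-0.028,"dy":-0.0094,"dz":0.0016},{"dx":-0.028,"dy":-0.0094,"dz":0.0016},{"dx":-0.028,"dy":-0.0094,"dz":0.0016},{"dx":-0.028,"dy":-0.0094,"dz":0.0016},{"dx":-0.028,"dy":-0.0094,"dz":0.0016},{"dx":-0.028,"dy":-0.0094,"dz":0.0016},{"dx":-0.028,"dy":-0.0094,"dz":0.0016},{"dx":-0.028,"dy":-0.0094,"dz":0.0016},{"az":-0.0875},{"az":-0.0875},{},{}]'; python3 -c "
from h import *
go(.563,.258,.053,-.152+np.pi/2)"
```

```text
t 0.8 tcp [0.1846 0.5446 0.2256] yaw_y 1.244 q [ 1.0339  0.1584  1.597   0.      1.3862 -0.2101] F [ 0.1383  0.2735 -0.0991] gap 0.0921
dxyz [-0.4504 -0.15    0.1726] az -0.1748 tilt fix [0.0001 0.    ]schema error: expected keys gripper, dx, dy, dz, ax, ay, az
```

```bash
python3 -m inch '[{"gripper":1,"dx":-0.028,"dy":-0.0094,"dz":0.002,"ax":0,"ay":0,"az":0},{"gripper":1,"dx":-0.038,"dy":-0.0126,"dz":0.002,"ax":0,"ay":0,"az":0},{"gripper":1,"dx":-0.038,"dy":-0.0126,"dz":0.002,"ax":0,"ay":0,"az":0},{"gripper":1,"dx":-0.038,"dy":-0.0126,"dz":0.002,"ax":0,"ay":0,"az":0},{"gripper":1,"dx":-0.038,"dy":-0.0126,"dz":0.002,"ax":0,"ay":0,"az":0},{"gripper":1,"dx":-0.038,"dy":-0.0126,"dz":0.002,"ax":0,"ay":0,"az":0},{"gripper":1,"dx":-0.038,"dy":-0.0126,"dz":0.002,"ax":0,"ay":0,"az":0},{"gripper":1,"dx":-0.038,"dy":-0.0126,"dz":0.002,"ax":0,"ay":0,"az":0},{"gripper":1,"dx":-0.038,"dy":-0.0126,"dz":0.002,"ax":0,"ay":0,"az":0},{"gripper":1,"dx":-0.038,"dy":-0.0126,"dz":0.002,"ax":0,"ay":0,"az":0},{"gripper":1,"dx":-0.038,"dy":-0.0126,"dz":0.002,"ax":0,"ay":0,"az":0},{"gripper":1,"dx":-0.038,"dy":-0.0126,"dz":0.002,"ax":0,"ay":0,"az":0},{"gripper":1,"dx":0,"dy":0,"dz":0,"ax":0,"ay":0,"az":-0.0875},{"gripper":1,"dx":0,"dy":0,"dz":0,"ax":0,"ay":0,"az":-0.0875},{"gripper":1,"dx":0,"dy":0,"dz":0,"ax":0,"ay":0,"az":0},{"gripper":1,"dx":0,"dy":0,"dz":0,"ax":0,"ay":0,"az":0}]'; python3 -c "
from h import *
go(.563,.258,.053,-.152+np.pi/2)"
```

```text
time: 2.4
eef_pos: [0.5594, 0.2613, 0.2016]
tcp_rot: [-0.241, -3.132, -0.0]
contact_force: [0.5, -0.4, 0.2]
finger_gap: 0.0917
gripper_force: 0.0
t 2.4 tcp [0.5594 0.2613 0.2016] yaw_y 1.4171 q [ 0.2415  0.2842  1.498   0.0001  1.3595 -1.1756] F [ 0.4669 -0.3937  0.1822] gap 0.0917
dxyz [-0.0041 -0.0027  0.1486] az -0.0017 tilt fix [ 0.0001 -0.    ]
```

```bash
python3 -m inch '[{"gripper":1,"dx":-0.004,"dy":-0.0027,"dz":0.02,"ax":0,"ay":0,"az":0},{"gripper":1,"dx":0,"dy":0,"dz":0.03,"ax":0,"ay":0,"az":0},{"gripper":1,"dx":0,"dy":0,"dz":0.03,"ax":0,"ay":0,"az":0},{"gripper":1,"dx":0,"dy":0,"dz":0.03,"ax":0,"ay":0,"az":0},{"gripper":1,"dx":0,"dy":0,"dz":0.02,"ax":0,"ay":0,"az":0},{"gripper":1,"dx":0,"dy":0,"dz":0.01,"ax":0,"ay":0,"az":0},{"gripper":1,"dx":0,"dy":0,"dz":0.0075,"ax":0,"ay":0,"az":0},{"gripper":1,"dx":0,"dy":0,"dz":0,"ax":0,"ay":0,"az":0},{"gripper":1,"dx":0,"dy":0,"dz":0,"ax":0,"ay":0,"az":0}]' 30; python3 -c "
from h import *
snap('top','top1');snap('side','side1')
a=cv2.imread('pics/top1.png')[140:260,110:250];b=cv2.imread('pics/side1.png')[90:210,170:310]
cv2.imwrite('pics/c1.png',cv2.resize(np.hstack([a,b]),(800,343),interpolation=2))
go(.563,.258,.053,-.152+np.pi/2)"
```

```text
time: 3.3
eef_pos: [0.5638, 0.2582, 0.0553]
tcp_rot: [0.238, 3.131, 0.001]
contact_force: [-0.1, 1.4, -0.2]
finger_gap: 0.0923
gripper_force: 0.0
t 3.4 tcp [0.564  0.2582 0.0555] yaw_y 1.4189 q [ 0.2348  0.4491  1.5945  0.      1.0956 -1.1841] F [ 0.0357 -0.1094  0.2963] gap 0.0919
dxyz [ 0.001  -0.0004  0.0025] az 0.0001 tilt fix [0.0009 0.0022]
```

View pics/c1.png

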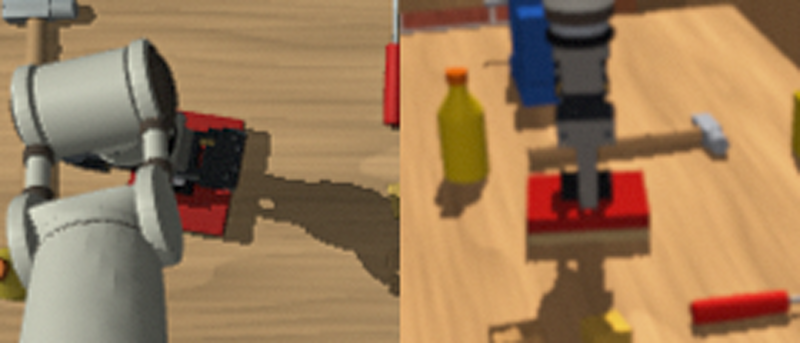

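The fingers stand either side of the collar, with no contact. Next I close and lift.

```bash
python3 -m inch '[{"gripper":0,"dx":0,"dy":0,"dz":0.001,"ax":0,"ay":0,"az":0},{"gripper":0,"dx":0,"dy":0,"dz":0,"ax":0,"ay":0,"az":0},{"gripper":0,"dx":0,"dy":0,"dz":0,"ax":0,"ay":0,"az":0},{"gripper":0,"dx":0,"dy":0,"dz":0,"ax":0,"ay":0,"az":0},{"gripper":0,"dx":0,"dy":0,"dz":0,"ax":0,"ay":0,"az":0},{"gripper":0,"dx":0,"dy":0,"dz":0,"ax":0,"ay":0,"az":0},{"gripper":0,"dx":0,"dy":0,"dz":0,"ax":0,"ay":0,"az":0},{"gripper":0,"dx":0,"dy":0,"dz":0,"ax":0,"ay":0,"az":0}]' 45; python3 -c "
from h import *
go(.563,.258,.20,-.152+np.pi/2)"
```

```text
time: 4.2
eef_pos: [0.563, 0.2576, 0.0531]
tcp_rot: [-0.238, -3.132, 0.001]
contact_force: [-0.9, -2.2, 0.7]
finger_gap: 0.0357
gripper_force: 45.0
t 4.2 tcp [0.563  0.2576 0.0531] yaw_y 1.419 q [ 0.2345  0.4519  1.5962 -0.0006  1.0939 -1.1842] F [-0.8585 -2.2007  0.703 ] gap 0.0357
dxyz [ 0.0001  0.0003 -0.1469] az 0.0002 tilt fix [-0.0006 -0.0002]
```

```bash
python3 -m inch '[{"gripper":0,"dx":0,"dy":0,"dz":-0.005,"ax":0,"ay":0,"az":0},{"gripper":0,"dx":0,"dy":0,"dz":-0.01,"ax":0,"ay":0,"az":0},{"gripper":0,"dx":0,"dy":0,"dz":-0.02,"ax":0,"ay":0,"az":0},{"gripper":0,"dx":0,"dy":0,"dz":-0.03,"ax":0,"ay":0,"az":0},{"gripper":0,"dx":0,"dy":0,"dz":-0.03,"ax":0,"ay":0,"az":0},{"gripper":0,"dx":0,"dy":0,"dz":-0.03,"ax":0,"ay":0,"az":0},{"gripper":0,"dx":0,"dy":0,"dz":-0.02,"ax":0,"ay":0,"az":0},{"gripper":0,"dx":0,"dy":0,"dz":0,"ax":0,"ay":0,"az":0},{"gripper":0,"dx":0,"dy":0,"dz":0,"ax":0,"ay":0,"az":0}]'; python3 -c "
from h import *
go(.5137,-.2100,.20,.212+np.pi/2)"
```

```text
time: 5.1
eef_pos: [0.5625, 0.2579, 0.1974]
tcp_rot: [-0.238, -3.132, 0.0]
contact_force: [-0.2, 0.5, -7.3]
finger_gap: 0.0353
gripper_force: 45.0
t 5.1 tcp [0.5625 0.2579 0.1974] yaw_y 1.4191 q [ 0.2349  0.2917  1.4973  0.0001  1.3536 -1.1842] F [-0.1548  0.4942 -7.2883] gap 0.0353
dxyz [-0.0225 -0.4699 -0.0025] az -0.3637 tilt fix [-0.0003 -0.0009]
```

```bash
python3 -m inch '[{"gripper":0,"dx":0,"dy":-0.01,"dz":0,"ax":0,"ay":0,"az":0},{"gripper":0,"dx":-0.0015,"dy":-0.02,"dz":0,"ax":0,"ay":0,"az":0},{"gripper":0,"dx":-0.0015,"dy":-0.03,"dz":0,"ax":0,"ay":0,"az":0},{"gripper":0,"dx":-0.0015,"dy":-0.03,"dz":0,"ax":0,"ay":0,"az":0},{"gripper":0,"dx":-0.0015,"dy":-0.03,"dz":0,"ax":0,"ay":0,"az":0},{"gripper":0,"dx":-0.0015,"dy":-0.03,"dz":0,"ax":0,"ay":0,"az":0},{"gripper":0,"dx":-0.0015,"dy":-0.03,"dz":0,"ax":0,"ay":0,"az":0},{"gripper":0,"dx":-0.0015,"dy":-0.03,"dz":0,"ax":0,"ay":0,"az":0},{"gripper":0,"dx":-0.0015,"dy":-0.03,"dz":0,"ax":0,"ay":0,"az":0},{"gripper":0,"dx":-0.0015,"dy":-0.03,"dz":0,"ax":0,"ay":0,"az":0},{"gripper":0,"dx":-0.0015,"dy":-0.03,"dz":0,"ax":0,"ay":0,"az":0},{"gripper":0,"dx":-0.0015,"dy":-0.03,"dz":0,"ax":0,"ay":0,"az":0},{"gripper":0,"dx":-0.0015,"dy":-0.03,"dz":0,"ax":0,"ay":0,"az":0},{"gripper":0,"dx":-0.0015,"dy":-0.03,"dz":0,"ax":0,"ay":0,"az":0},{"gripper":0,"dx":-0.0015,"dy":-0.03,"dz":0,"ax":0,"ay":0,"az":0},{"gripper":0,"dx":-0.0015,"dy":-0.03,"dz":0,"ax":0,"ay":0,"az":0},{"gripper":0,"dx":0,"dy":-0.015,"dz":0,"ax":0,"ay":0,"az":0},{"gripper":0,"dx":0,"dy":-0.005,"dz":0,"ax":0,"ay":0,"az":0},{"gripper":0,"dx":0,"dy":0,"dz":0,"ax":0,"ay":0,"az":0}]'; python3 -m inch '[{"gripper":0,"dx":0,"dy":0,"dz":0,"ax":0,"ay":0,"az":-0.06},{"gripper":0,"dx":0,"dy":0,"dz":0,"ax":0,"ay":0,"az":-0.08},{"gripper":0,"dx":0,"dy":0,"dz":0,"ax":0,"ay":0,"az":-0.08},{"gripper":0,"dx":0,"dy":0,"dz":0,"ax":0,"ay":0,"az":-0.08},{"gripper":0,"dx":0,"dy":0,"dz":0,"ax":0,"ay":0,"az":-0.06},{"gripper":0,"dx":0,"dy":0,"dz":0,"ax":0,"ay":0,"az":0},{"gripper":0,"dx":0,"dy":0,"dz":0,"ax":0,"ay":0,"az":0}]';  python3 -c "
from h import *
snap('top','top2');snap('side','side2')
a=cv2.imread('pics/top2.png')[140:280,230:390];b=cv2.imread('pics/side2.png')[140:280,170:330]
cv2.imwrite('pics/c2.png',cv2.resize(np.hstack([a,b]),(800,350),interpolation=2))
go(.5137,-.2100,.20,.212+np.pi/2)"
```

```text
time: 7.0
eef_pos: [0.5136, -0.2097, 0.1972]
tcp_rot: [-0.239, -3.131, -0.002]
contact_force: [0.2, -0.1, -5.9]
finger_gap: 0.0355
gripper_force: 45.0
time: 7.7
eef_pos: [0.5143, -0.2089, 0.1979]
tcp_rot: [0.326, -3.124, -0.001]
contact_force: [-0.5, -0.3, -6.0]
finger_gap: 0.0357
gripper_force: 45.0
t 7.8 tcp [ 0.5142 -0.2094  0.198 ] yaw_y 1.7787 q [-0.6045  0.1298  1.6843  0.0002  1.3278 -2.3832] F [-0.0577 -1.0744 -5.2668] gap 0.0355
dxyz [ 0.0007 -0.0005 -0.002 ] az -0.0041 tilt fix [ 0.0004 -0.0001]
```

View pics/c2.png

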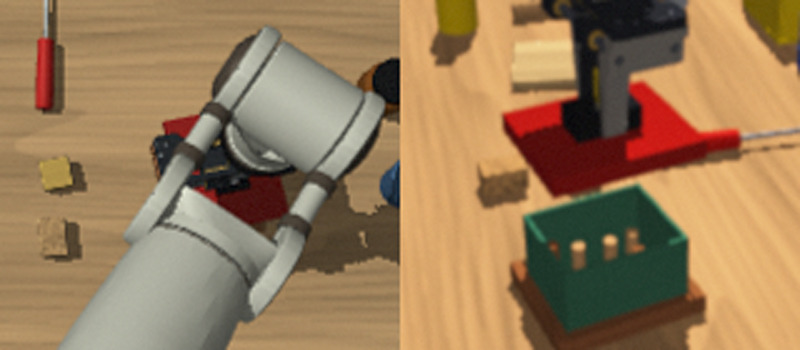

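The lids hang level above the tin in the side view, but the screwdriver's handle merges with the red corner. I'll lower to just above the rim and measure the offset there.

```bash
python3 -m inch '[{"gripper":0,"dx":0,"dy":0,"dz":0.01,"ax":0,"ay":0,"az":0},{"gripper":0,"dx":0,"dy":0,"dz":0.015,"ax":0,"ay":0,"az":0},{"gripper":0,"dx":0,"dy":0,"dz":0.015,"ax":0,"ay":0,"az":0},{"gripper":0,"dx":0,"dy":0,"dz":0.01,"ax":0,"ay":0,"az":0},{"gripper":0,"dx":0,"dy":0,"dz":0,"ax":0,"ay":0,"az":0},{"gripper":0,"dx":0,"dy":0,"dz":0,"ax":0,"ay":0,"az":0}]';  python3 - <<'E'
from h import *
I0={c:cv2.imread(f"pics/{c}0.png")[:,:,::-1].copy() for c in("top","side")}
tt={"top":(275,180,350,250),"side":(205,205,300,280)}
mt={c:hullmask(I0[c],"green",tt[c]) for c in I0}
for c in mt:
    for z in(.080,.083,.086,.089):
        # fixed rim height via bounded wrapper
        def cost(v): return (boxmask(c,v[0],v[1],v[2],z,v[3],.12,.1,mt[c].shape)!=mt[c]).mean()*1e4
        best=None
        x0=np.array([.5137,-.21,.21,.02]);st=np.array([.01,.01,.08,.01])
        for k in range(3):
            r=minimize(cost,x0,method="Nelder-Mead",options=dict(initial_simplex=np.vstack([x0]+[x0+st*e for e in np.eye(4)])));x0=r.x;st=-st/2
        print("tin",c,z,r.x,r.fun)
im=snap("side","side3"); o=get_obs(); p=o["eef_pos"]; print(p)
m=hullmask(im,"red",(200,130,320,260)); print(np.argwhere(m).min(0)/S,np.argwhere(m).max(0)/S)
zt=p[2]-.0151
def cost(v): return (boxmask("side",v[0],v[1],v[2],zt,zt-.018,.139,.119,m.shape)!=m).mean()*1e4
x0=np.array([p[0],p[1],.21]);st=np.array([.01,.01,.08])
for k in range(3):
    r=minimize(cost,x0,method="Nelder-Mead",options=dict(initial_simplex=np.vstack([x0]+[x0+st*e for e in np.eye(3)])));x0=r.x;st=-st/2
print("lid",r.x,zt,r.fun)
a=im[130:290,170:350];cv2.imwrite('pics/c3.png',cv2.resize(a[:,:,::-1],(675,600),interpolation=2))
E
```

```text
time: 8.4
eef_pos: [0.5141, -0.21, 0.1477]
tcp_rot: [0.326, -3.124, -0.001]
contact_force: [0.1, -0.8, -6.0]
finger_gap: 0.0359
gripper_force: 45.0
tin top 0.08 [ 0.5144 -0.2106  0.218   0.0145] 1.281455711082176
tin top 0.083 [ 0.5143 -0.2102  0.2173  0.0164] 1.388832374855324
tin top 0.086 [ 0.5132 -0.2095  0.2182  0.0227] 1.534356011284722
tin top 0.089 [ 0.5133 -0.209   0.2163  0.0272] 1.64031982421875
tin side 0.08 [ 0.5134 -0.2148  0.209   0.0221] 4.364296242042824
tin side 0.083 [ 0.5124 -0.2189  0.2005  0.0258] 4.9944277162905095
tin side 0.086 [ 0.5119 -0.2229  0.2074  0.0294] 5.671183268229166
tin side 0.089 [ 0.5112 -0.2275  0.2074  0.0335] 6.33098461009838
[ 0.5145 -0.2103  0.1485]
[192. 213.] [239.8333 305.8333]
lid [ 0.5159 -0.2104  0.2089] 0.1333806673091368 27.47005886501736
```

View pics/c3.png

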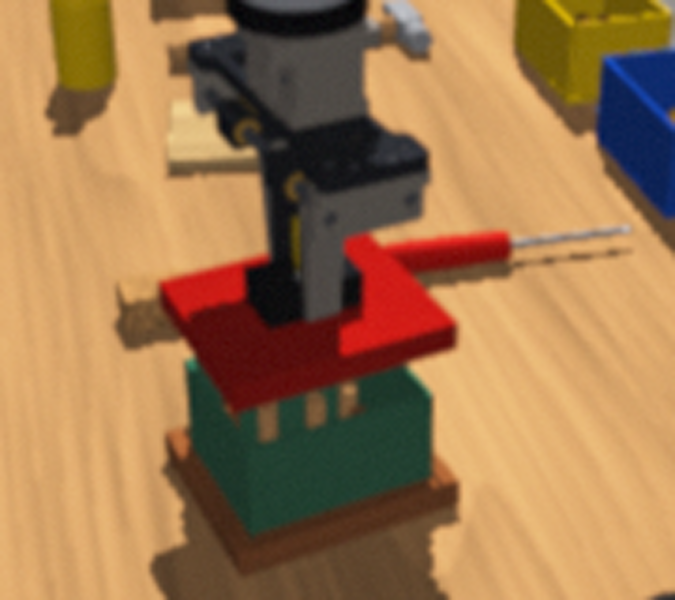

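```bash
python3 -m inch '[{"gripper":0,"dx":0,"dy":0,"dz":0.006,"ax":0,"ay":0,"az":-0.004},{"gripper":0,"dx":0,"dy":0,"dz":0.006,"ax":0,"ay":0,"az":0},{"gripper":0,"dx":0,"dy":0,"dz":0.004,"ax":0,"ay":0,"az":0},{"gripper":0,"dx":0,"dy":0,"dz":0.004,"ax":0,"ay":0,"az":0},{"gripper":0,"dx":0,"dy":0,"dz":0.004,"ax":0,"ay":0,"az":0},{"gripper":0,"dx":0,"dy":0,"dz":0,"ax":0,"ay":0,"az":0},{"gripper":0,"dx":0,"dy":0,"dz":0,"ax":0,"ay":0,"az":0}]';  python3 -m inch '[{"gripper":0,"dx":0,"dy":0,"dz":0.003,"ax":0,"ay":0,"az":0},{"gripper":0,"dx":0,"dy":0,"dz":0.003,"ax":0,"ay":0,"az":0},{"gripper":0,"dx":0,"dy":0,"dz":0,"ax":0,"ay":0,"az":0},{"gripper":0,"dx":0,"dy":0,"dz":0,"ax":0,"ay":0,"az":0}]'
```

```text
time: 9.15
eef_pos: [0.5142, -0.2101, 0.1241]
tcp_rot: [0.333, -3.124, -0.0]
contact_force: [-0.2, 0.7, -6.6]
finger_gap: 0.0354
gripper_force: 45.0
time: 9.55
eef_pos: [0.5141, -0.21, 0.118]
tcp_rot: [0.333, -3.124, -0.0]
contact_force: [0.9, -0.7, -5.9]
finger_gap: 0.0359
gripper_force: 45.0
```

```bash
python3 -m inch '[{"gripper":0,"dx":0,"dy":0,"dz":0.002,"ax":0,"ay":0,"az":0},{"gripper":0,"dx":0,"dy":0,"dz":0.002,"ax":0,"ay":0,"az":0},{"gripper":0,"dx":0,"dy":0,"dz":0.002,"ax":0,"ay":0,"az":0},{"gripper":0,"dx":0,"dy":0,"dz":0,"ax":0,"ay":0,"az":0}]'; python3 -m inch '[{"gripper":0,"dx":0,"dy":0,"dz":0.002,"ax":0,"ay":0,"az":0},{"gripper":0,"dx":0,"dy":0,"dz":0.002,"ax":0,"ay":0,"az":0},{"gripper":0,"dx":0,"dy":0,"dz":0,"ax":0,"ay":0,"az":0}]'
```

```text
time: 9.95
eef_pos: [0.5139, -0.2099, 0.1116]
tcp_rot: [0.333, -3.123, -0.001]
contact_force: [0.5, 0.1, -6.2]
finger_gap: 0.0357
gripper_force: 45.0
time: 10.25
eef_pos: [0.514, -0.2099, 0.1077]
tcp_rot: [0.333, -3.123, -0.001]
contact_force: [0.5, -0.1, -5.4]
finger_gap: 0.0356
gripper_force: 45.0
```

```bash
python3 -m inch '[{"gripper":0,"dx":0,"dy":0,"dz":0.001,"ax":0,"ay":0,"az":0},{"gripper":0,"dx":0,"dy":0,"dz":0.001,"ax":0,"ay":0,"az":0},{"gripper":0,"dx":0,"dy":0,"dz":0,"ax":0,"ay":0,"az":0}]'; python3 -m inch '[{"gripper":0,"dx":0,"dy":0,"dz":0.001,"ax":0,"ay":0,"az":0},{"gripper":0,"dx":0,"dy":0,"dz":0,"ax":0,"ay":0,"az":0}]'
```

```text
time: 10.55
eef_pos: [0.5146, -0.2103, 0.1066]
tcp_rot: [-0.333, 3.123, -0.001]
contact_force: [0.4, 0.3, -3.6]
finger_gap: 0.0352
gripper_force: 45.0
time: 10.75
eef_pos: [0.5143, -0.2102, 0.1053]
tcp_rot: [-0.333, 3.124, -0.0]
contact_force: [0.2, -0.1, -2.9]
finger_gap: 0.0356
gripper_force: 45.0
```

```bash
python3 -m inch '[{"gripper":0,"dx":0,"dy":0,"dz":0.001,"ax":0,"ay":0,"az":0},{"gripper":0,"dx":0,"dy":0,"dz":0,"ax":0,"ay":0,"az":0}]'
```

```text
time: 10.95
eef_pos: [0.5145, -0.2102, 0.105]
tcp_rot: [-0.333, 3.124, -0.001]
contact_force: [-2.0, 1.6, 4.3]
finger_gap: 0.0355
gripper_force: 45.0
```

Contact came at the expected heights: the inner lid at TCP 0.107 and the outer at 0.105. I'll release, rise and turn the tool to the blade.

```bash
python3 -m inch '[{"gripper":0,"dx":0,"dy":0,"dz":0,"ax":0,"ay":0,"az":0},{"gripper":0,"dx":0,"dy":0,"dz":0,"ax":0,"ay":0,"az":0},{"gripper":0.8,"dx":0,"dy":0,"dz":0,"ax":0,"ay":0,"az":0},{"gripper":0.8,"dx":0,"dy":0,"dz":0,"ax":0,"ay":0,"az":0},{"gripper":0.8,"dx":0,"dy":0,"dz":0,"ax":0,"ay":0,"az":0},{"gripper":0.8,"dx":0,"dy":0,"dz":-0.01,"ax":0,"ay":0,"az":0},{"gripper":0.8,"dx":0,"dy":0,"dz":-0.025,"ax":0,"ay":0,"az":0},{"gripper":0.8,"dx":0,"dy":0,"dz":-0.03,"ax":0,"ay":0,"az":0},{"gripper":0.8,"dx":0,"dy":0,"dz":-0.025,"ax":0,"ay":0,"az":0},{"gripper":0.8,"dx":0,"dy":0,"dz":0,"ax":0,"ay":0,"az":0}]'; python3 -m inch '[{"gripper":0.8,"dx":0,"dy":0,"dz":0,"ax":0,"ay":0,"az":0.14},{"gripper":0.8,"dx":0,"dy":0,"dz":0,"ax":0,"ay":0,"az":0.14},{"gripper":0.8,"dx":0,"dy":0,"dz":0,"ax":0,"ay":0,"az":0.14},{"gripper":0.8,"dx":0,"dy":0,"dz":0,"ax":0,"ay":0,"az":0.14},{"gripper":0.8,"dx":0,"dy":0,"dz":0,"ax":0,"ay":0,"az":0.14},{"gripper":0.8,"dx":0,"dy":0,"dz":0,"ax":0,"ay":0,"az":0.14},{"gripper":0.8,"dx":0,"dy":0,"dz":0,"ax":0,"ay":0,"az":0.14},{"gripper":0.8,"dx":0,"dy":0,"dz":0,"ax":0,"ay":0,"az":0.14},{"gripper":0.8,"dx":0,"dy":0,"dz":0,"ax":0,"ay":0,"az":0.14},{"gripper":0.8,"dx":0,"dy":0,"dz":0,"ax":0,"ay":0,"az":0.14},{"gripper":0.8,"dx":0,"dy":0,"dz":0,"ax":0,"ay":0,"az":0.14},{"gripper":0.8,"dx":0,"dy":0,"dz":0,"ax":0,"ay":0,"az":0.14},{"gripper":0.8,"dx":0,"dy":0,"dz":0,"ax":0,"ay":0,"az":0.14},{"gripper":0.8,"dx":0,"dy":0,"dz":0,"ax":0,"ay":0,"az":0},{"gripper":0.8,"dx":0,"dy":0,"dz":0,"ax":0,"ay":0,"az":0}]'
python3 - <<'E'
from h import *
im=snap("side","side4");im2=snap("top","top4")
for n in("inner_lid_knob","outer_lid_collar"):
    for c in("side","top"):
        print(n,c,[(np.round(x["centre"],1),round(x["score"],2),proj(c,np.array([[.5143,-.2103,.127 if n[0]=="i" else .101]]))[0][::-1]) for x in mark_of(c,n)[:2]])
a=im[160:280,190:330];b=im2[150:270,240:380]
cv2.imwrite('pics/c4.png',cv2.resize(np.hstack([a,b])[:,:,::-1],(800,343),interpolation=2))
go(.5143,-.2103,.127,.212+1.3-np.pi/2)
E
```

```text
time: 11.95
eef_pos: [0.5166, -0.2116, 0.1991]
tcp_rot: [-0.332, 3.117, -0.009]
contact_force: [0.0, -0.1, 0.6]
finger_gap: 0.0735
gripper_force: 0.0
time: 13.45
eef_pos: [0.5139, -0.2099, 0.1934]
tcp_rot: [-2.258, -2.183, 0.0]
contact_force: [-0.1, 0.1, 0.1]
finger_gap: 0.0735
gripper_force: 0.0
inner_lid_knob side [(array([209.4, 248.1]), 0.58, array([212.2755, 250.5025]))]
inner_lid_knob top [(array([210. , 318.1]), 0.51, array([209.5679, 317.787 ]))]
outer_lid_collar side [(array([222.5, 252.8]), 0.8, array([221.9971, 250.7601]))]
outer_lid_collar top [(array([211.6, 317.9]), 0.51, array([210.7725, 316.4283])), (array([216.3, 386.7]), 0.27, array([210.7725, 316.4283]))]
t 13.75 tcp [ 0.5142 -0.21    0.1941] yaw_y -0.0362 q [-0.6054  0.1336  1.6882  0.      1.3199 -0.5692] F [ 0.281   0.3095 -0.1806] gap 0.0735
dxyz [-0.0003  0.0001  0.0671] az 0.0226 tilt fix [-0.0001 -0.0001]
```

View pics/c4.png

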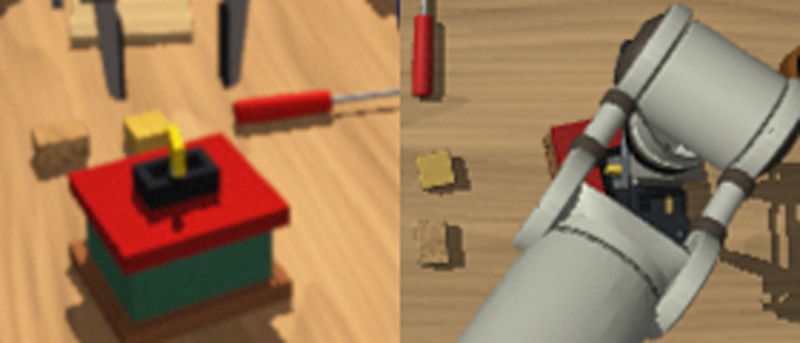

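The lids sit square on the tin with the blade across the slot (side crop about 177,150). The fingers are aligned either side of it, so I descend onto the knob.

```bash
python3 -m inch '[{"gripper":0.8,"dx":0,"dy":0,"dz":0.015,"ax":0,"ay":0,"az":0.022},{"gripper":0.8,"dx":0,"dy":0,"dz":0.02,"ax":0,"ay":0,"az":0},{"gripper":0.5,"dx":0,"dy":0,"dz":0.02,"ax":0,"ay":0,"az":0},{"gripper":0.3,"dx":0,"dy":0,"dz":0.011,"ax":0,"ay":0,"az":0},{"gripper":0.2,"dx":0,"dy":0,"dz":0,"ax":0,"ay":0,"az":0},{"gripper":0,"dx":0,"dy":0,"dz":0,"ax":0,"ay":0,"az":0},{"gripper":0,"dx":0,"dy":0,"dz":0,"ax":0,"ay":0,"az":0},{"gripper":0,"dx":0,"dy":0,"dz":0,"ax":0,"ay":0,"az":0},{"gripper":0,"dx":0,"dy":0,"dz":0,"ax":0,"ay":0,"az":0}]' 20; python3 -c "
from h import *
go(.5143,-.2103,.127,.212-np.pi/2)
print(get_obs()['ft_torque'])"
```

```text
time: 14.65
eef_pos: [0.5146, -0.2103, 0.1289]
tcp_rot: [2.285, 2.154, 0.0]
contact_force: [-0.7, 0.3, 0.5]
finger_gap: 0.0195
gripper_force: 0.0
t 14.65 tcp [ 0.5146 -0.2103  0.1289] yaw_y -0.059 q [-0.6054  0.2025  1.7461 -0.      1.1915 -0.5463] F [-0.725   0.2812  0.4975] gap 0.0195
dxyz [ 0.     -0.0003  0.0019] az 1.2998 tilt fix [0.0012 0.0008]
[-0.0233  0.0306  0.003 ]
```

```bash
python3 -m inch '[{"gripper":0,"dx":0,"dy":0,"dz":0,"ax":0,"ay":0,"az":0},{"gripper":0,"dx":0,"dy":0,"dz":0,"ax":0,"ay":0,"az":0},{"gripper":0,"dx":0,"dy":0,"dz":0,"ax":0,"ay":0,"az":0},{"gripper":0,"dx":0,"dy":0,"dz":0,"ax":0,"ay":0,"az":0}]' 20; python3 -c "
from h import *
go(.5143,-.2103,.127,.212-np.pi/2)
print(get_obs()['ft_torque'])"
```

```text
time: 15.05
eef_pos: [0.5145, -0.2102, 0.1284]
tcp_rot: [2.285, 2.154, 0.0]
contact_force: [0.5, -0.1, 1.4]
finger_gap: 0.0074
gripper_force: 20.0
t 15.05 tcp [ 0.5145 -0.2102  0.1284] yaw_y -0.059 q [-0.6053  0.2031  1.7464  0.0002  1.1913 -0.5464] F [ 0.4902 -0.0528  1.3582] gap 0.0074
dxyz [-0.0002 -0.0002  0.0014] az 1.2998 tilt fix [0.0007 0.0003]
[-0.0184 -0.0729  0.0015]
```

```bash
python3 -m inch '[{"gripper":0,"dx":0,"dy":0,"dz":0,"ax":0,"ay":0,"az":0.08},{"gripper":0,"dx":0,"dy":0,"dz":0,"ax":0,"ay":0,"az":0.1},{"gripper":0,"dx":0,"dy":0,"dz":0,"ax":0,"ay":0,"az":0.1},{"gripper":0,"dx":0,"dy":0,"dz":0,"ax":0,"ay":0,"az":0.1},{"gripper":0,"dx":0,"dy":0,"dz":0,"ax":0,"ay":0,"az":0.1},{"gripper":0,"dx":0,"dy":0,"dz":0,"ax":0,"ay":0,"az":0.1},{"gripper":0,"dx":0,"dy":0,"dz":0,"ax":0,"ay":0,"az":0.1},{"gripper":0,"dx":0,"dy":0,"dz":0,"ax":0,"ay":0,"az":0.1},{"gripper":0,"dx":0,"dy":0,"dz":0,"ax":0,"ay":0,"az":0.1},{"gripper":0,"dx":0,"dy":0,"dz":0,"ax":0,"ay":0,"az":0.1},{"gripper":0,"dx":0,"dy":0,"dz":0,"ax":0,"ay":0,"az":0.1},{"gripper":0,"dx":0,"dy":0,"dz":0,"ax":0,"ay":0,"az":0.1},{"gripper":0,"dx":0,"dy":0,"dz":0,"ax":0,"ay":0,"az":0.1},{"gripper":0,"dx":0,"dy":0,"dz":0,"ax":0,"ay":0,"az":0},{"gripper":0,"dx":0,"dy":0,"dz":0,"ax":0,"ay":0,"az":0}]'; python3 -c "
from h import *
go(.5143,-.2103,.127,.212-np.pi/2)
print(get_obs()['ft_torque'])"
```

```text
time: 16.55
eef_pos: [0.5147, -0.2104, 0.1284]
tcp_rot: [3.119, 0.367, 0.002]
contact_force: [2.9, -0.7, 1.4]
finger_gap: 0.0081
gripper_force: 20.0
t 16.55 tcp [ 0.5147 -0.2104  0.1284] yaw_y -1.3369 q [-0.6055  0.2032  1.7463  0.0001  1.1907  0.7314] F [ 2.8555 -0.7022  1.4201] gap 0.0081
dxyz [-0.0003 -0.0002  0.0014] az 0.0219 tilt fix [ 0.001 -0.001]
[-0.1988 -0.2543 -0.0202]
```

Turning freely so far. I'll go a little further to feel the stop.

```bash
python3 -m inch '[{"gripper":0,"dx":0,"dy":0,"dz":0,"ax":0,"ay":0,"az":0.02},{"gripper":0,"dx":0,"dy":0,"dz":0,"ax":0,"ay":0,"az":0.02},{"gripper":0,"dx":0,"dy":0,"dz":0,"ax":0,"ay":0,"az":0},{"gripper":0,"dx":0,"dy":0,"dz":0,"ax":0,"ay":0,"az":0}]'; python3 -c "
from h import *
go(.5143,-.2103,.127,.212-np.pi/2)
print(get_obs()['ft_torque'])"
```

```text
time: 16.95
eef_pos: [0.5144, -0.2102, 0.1284]
tcp_rot: [3.127, 0.302, 0.001]
contact_force: [1.6, -0.7, 3.1]
finger_gap: 0.0081
gripper_force: 20.0
t 16.95 tcp [ 0.5144 -0.2102  0.1284] yaw_y -1.3784 q [-0.6054  0.203   1.7465 -0.0002  1.1915  0.7731] F [ 1.557  -0.7436  3.0772] gap 0.0081
dxyz [-0.0001  0.      0.0014] az -0.0197 tilt fix [ 0.0005 -0.0003]
[-0.1803 -0.0413  0.2461]
```

The moment jumped to 0.25 N m, so the knob is at its stop. I'll ease off, open and look.

```bash
python3 -m inch '[{"gripper":0,"dx":0,"dy":0,"dz":0,"ax":0,"ay":0,"az":-0.015},{"gripper":0,"dx":0,"dy":0,"dz":0,"ax":0,"ay":0,"az":0},{"gripper":0,"dx":0,"dy":0,"dz":0,"ax":0,"ay":0,"az":0},{"gripper":0.8,"dx":0,"dy":0,"dz":0,"ax":0,"ay":0,"az":0},{"gripper":0.8,"dx":0,"dy":0,"dz":0,"ax":0,"ay":0,"az":0},{"gripper":0.8,"dx":0,"dy":0,"dz":0,"ax":0,"ay":0,"az":0},{"gripper":0.8,"dx":0,"dy":0,"dz":0,"ax":0,"ay":0,"az":0},{"gripper":0.8,"dx":0,"dy":0,"dz":0,"ax":0,"ay":0,"az":0},{"gripper":0.8,"dx":0,"dy":0,"dz":-0.025,"ax":0,"ay":0,"az":0},{"gripper":0.8,"dx":0,"dy":0,"dz":-0.025,"ax":0,"ay":0,"az":0},{"gripper":0.8,"dx":0,"dy":0,"dz":0,"ax":0,"ay":0,"az":0}]'; python3 -c "
from h import *
im=snap('side','side5')
cv2.imwrite('pics/c5.png',cv2.resize(im[170:270,200:320][:,:,::-1],(720,600),interpolation=2))
go(.5143,-.2103,.105,.212-np.pi/2)"
```

```text
time: 18.05
eef_pos: [0.5163, -0.2114, 0.1819]
tcp_rot: [3.12, 0.324, 0.009]
contact_force: [0.4, -0.1, -0.3]
finger_gap: 0.0697
gripper_force: 0.0
t 18.1 tcp [ 0.5152 -0.2107  0.1797] yaw_y -1.364 q [-0.6054  0.1471  1.7026  0.      1.2882  0.7586] F [ 0.9641 -0.033  -0.8393] gap 0.0727
dxyz [-0.001  -0.0008  0.0747] az -0.0052 tilt fix [ 0.0028 -0.0026]
```

View pics/c5.png

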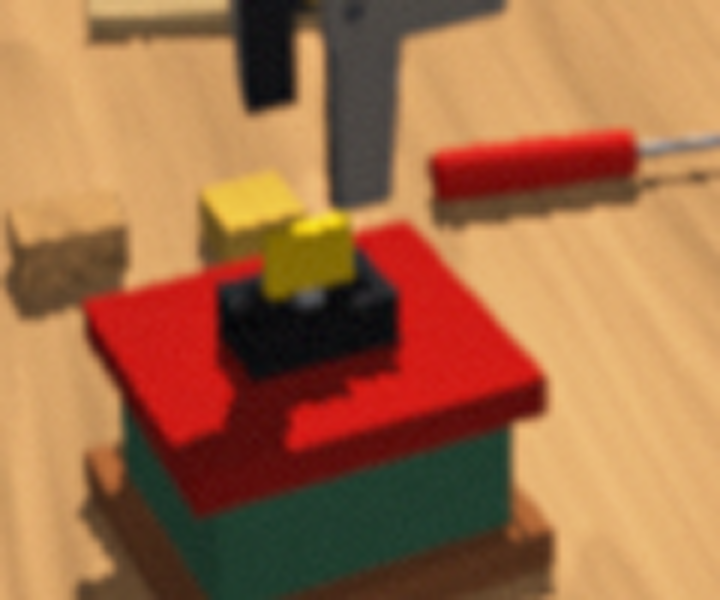

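The blade (310,255 in the crop) is now in line with the collar and slot, and both lids are seated. I go down onto the collar and grip it.

```bash
python3 -m inch '[{"gripper":0.8,"dx":0,"dy":0,"dz":0.01,"ax":0,"ay":0,"az":-0.005},{"gripper":0.8,"dx":0,"dy":0,"dz":0.02,"ax":0,"ay":0,"az":0},{"gripper":0.8,"dx":0,"dy":0,"dz":0.02,"ax":0,"ay":0,"az":0},{"gripper":0.8,"dx":0,"dy":0,"dz":0.015,"ax":0,"ay":0,"az":0},{"gripper":0.8,"dx":0,"dy":0,"dz":0.008,"ax":0,"ay":0,"az":0},{"gripper":0.8,"dx":0,"dy":0,"dz":0,"ax":0,"ay":0,"az":0},{"gripper":0.8,"dx":0,"dy":0,"dz":0,"ax":0,"ay":0,"az":0}]' 30; python3 -c "
from h import *
go(.5143,-.2103,.105,.212-np.pi/2)"
```

```text
time: 18.8
eef_pos: [0.5143, -0.2102, 0.1051]
tcp_rot: [3.124, 0.332, 0.0]
contact_force: [0.9, -0.3, 0.1]
finger_gap: 0.0739
gripper_force: 0.0
t 18.8 tcp [ 0.5143 -0.2102  0.1051] yaw_y -1.359 q [-0.6054  0.2329  1.762  -0.      1.1466  0.7536] F [ 0.8751 -0.3039  0.1109] gap 0.0739
dxyz [-0.0001  0.0001  0.0001] az -0.0002 tilt fix [ 0.0002 -0.0001]
```

```bash
python3 -m inch '[{"gripper":0,"dx":0,"dy":0,"dz":0,"ax":0,"ay":0,"az":0},{"gripper":0,"dx":0,"dy":0,"dz":0,"ax":0,"ay":0,"az":0},{"gripper":0,"dx":0,"dy":0,"dz":0,"ax":0,"ay":0,"az":0},{"gripper":0,"dx":0,"dy":0,"dz":0,"ax":0,"ay":0,"az":0},{"gripper":0,"dx":0,"dy":0,"dz":0,"ax":0,"ay":0,"az":0},{"gripper":0,"dx":0,"dy":0,"dz":0,"ax":0,"ay":0,"az":0},{"gripper":0,"dx":0,"dy":0,"dz":-0.002,"ax":0,"ay":0,"az":0},{"gripper":0,"dx":0,"dy":0,"dz":-0.003,"ax":0,"ay":0,"az":0},{"gripper":0,"dx":0,"dy":0,"dz":-0.003,"ax":0,"ay":0,"az":0},{"gripper":0,"dx":0,"dy":0,"dz":0,"ax":0,"ay":0,"az":0},{"gripper":0,"dx":0,"dy":0,"dz":0,"ax":0,"ay":0,"az":0}]' 40; python3 -c "
from h import *
go(.5143,-.2103,.105,.212-np.pi/2);print(get_obs()['ft_torque'])"
```

```text
time: 19.9
eef_pos: [0.5142, -0.2101, 0.1131]
tcp_rot: [3.124, 0.332, 0.0]
contact_force: [0.0, 0.3, -2.9]
finger_gap: 0.036
gripper_force: 39.9
t 19.9 tcp [ 0.5142 -0.2101  0.1131] yaw_y -1.359 q [-0.6054  0.2221  1.7573 -0.      1.1622  0.7536] F [ 0.0273  0.2945 -2.905 ] gap 0.036
dxyz [0.0001 0.0003 0.0081] az -0.0002 tilt fix [ 0. -0.]
[-0.0106  0.1359 -0.0097]
```

Only 2.9 N hangs from the gripper, so it is the outer lid alone. I lift it another 115 mm.

```bash
python3 -m inch '[{"gripper":0,"dx":0,"dy":0,"dz":-0.004,"ax":0,"ay":0,"az":0},{"gripper":0,"dx":0,"dy":0,"dz":-0.007,"ax":0,"ay":0,"az":0},{"gripper":0,"dx":0,"dy":0,"dz":-0.008,"ax":0,"ay":0,"az":0},{"gripper":0,"dx":0,"dy":0,"dz":-0.008,"ax":0,"ay":0,"az":0},{"gripper":0,"dx":0,"dy":0,"dz":-0.008,"ax":0,"ay":0,"az":0},{"gripper":0,"dx":0,"dy":0,"dz":-0.008,"ax":0,"ay":0,"az":0},{"gripper":0,"dx":0,"dy":0,"dz":-0.008,"ax":0,"ay":0,"az":0},{"gripper":0,"dx":0,"dy":0,"dz":-0.008,"ax":0,"ay":0,"az":0},{"gripper":0,"dx":0,"dy":0,"dz":-0.01,"ax":0,"ay":0,"az":0},{"gripper":0,"dx":0,"dy":0,"dz":-0.01,"ax":0,"ay":0,"az":0},{"gripper":0,"dx":0,"dy":0,"dz":-0.01,"ax":0,"ay":0,"az":0},{"gripper":0,"dx":0,"dy":0,"dz":-0.01,"ax":0,"ay":0,"az":0},{"gripper":0,"dx":0,"dy":0,"dz":-0.01,"ax":0,"ay":0,"az":0},{"gripper":0,"dx":0,"dy":0,"dz":-0.006,"ax":0,"ay":0,"az":0},{"gripper":0,"dx":0,"dy":0,"dz":-0.003,"ax":0,"ay":0,"az":0},{"gripper":0,"dx":0,"dy":0,"dz":0,"ax":0,"ay":0,"az":0},{"gripper":0,"dx":0,"dy":0,"dz":0,"ax":0,"ay":0,"az":0},{"gripper":0,"dx":0,"dy":0,"dz":0,"ax":0,"ay":0,"az":0},{"gripper":0,"dx":0,"dy":0,"dz":0,"ax":0,"ay":0,"az":0}]'; python3 -c "
from h import *
im=snap('side','side6')
cv2.imwrite('pics/c6.png',cv2.resize(im[130:280,180:340][:,:,::-1],(640,600),interpolation=2))
go(.5143,-.2103,.105,.212-np.pi/2)"
```

```text
time: 21.8
eef_pos: [0.514, -0.2099, 0.2306]
tcp_rot: [-3.123, -0.332, 0.001]
contact_force: [-0.6, -0.4, -3.3]
finger_gap: 0.0357
gripper_force: 39.9
t 21.85 tcp [ 0.514  -0.21    0.2307] yaw_y -1.359 q [-0.6054  0.1044  1.6463  0.      1.3916  0.7536] F [-0.102  -0.0429 -2.9123] gap 0.0356
dxyz [0.0003 0.0005 0.1257] az -0.0002 tilt fix [-0.0006  0.0005]
```

View pics/c6.png

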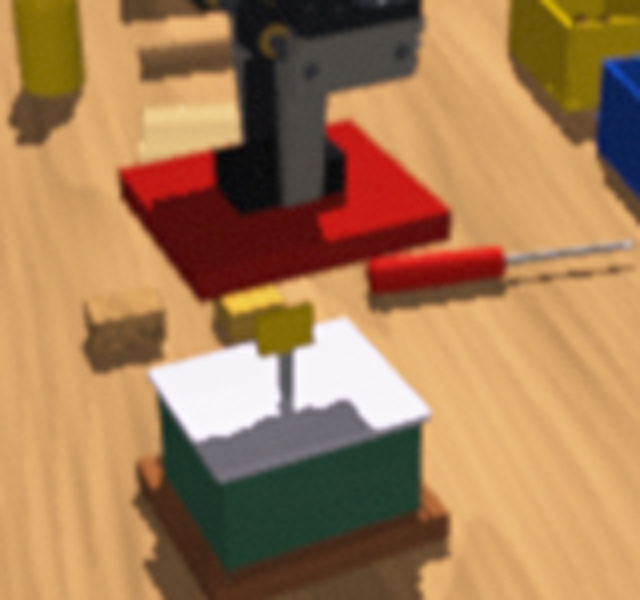

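The red cover hangs level about 125 mm above where it sat. The inner lid's flange lies flat on the tin with the knob in line (285,330 in the crop).

```bash
python3 -c "
from station import job_done
print(job_done())"
```

```text
the job is handed in; nothing more can be done
None
```

I handed the job in at about 22 s: the last picture shows the inner lid flat on the tin's rim, the knob at its stop in line with the slot, and the red outer cover held level about 125 mm above where it sat; the hand-in returned no verdict.

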